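# Show the annealed glass plate to the code reader, label up

## Task

Slide the reading stand's window cover fully open by its yellow fin, then pick up the glass plate that lies label up: of the two, it is the one whose corner notch is on the right when its frosted end points away from you. Take it by its clear part, never tipping it over, and hold it level, label up, with the middle of its frosted end about 65 mm above the centre of the lit window and its clear end pointing away from the stand's column. Finish while holding it there: do not put it down or let go, and leave the other plate and everything else where it is.

Things in the scene. Friction and masses are not known exactly. Their poses are not given: they have to be found in the camera images.
- plate_up_mid (a point): glass plate lying LABEL UP on a round kiln post, ends overhanging: 110 x 36 x 8 mm, about 75 g. Point at its centre, 30 mm above the bench; x along its length to the frosted end, z up. Last 30 mm at +x frosted white, the rest clear greenish. A 10 mm square notch is cut from the frosted end's corner at -y: on the RIGHT when the frosted end points away from you. The label is too fine to see
- label (a point): centre of the label, on the top face of the label-up plate's frosted end: 40 mm from the plate's centre along its +x, 4 mm above its mid-plane; axes as the plate's
- clear_end (a point): middle of the clear short end of the label-up plate, 55 mm from the plate's centre along its -x
- plate_down_mid (a point): the other glass plate, the same size and look but lying LABEL DOWN: its notch is at +y, so with the frosted end pointing away from the viewer the notch is on the LEFT. Point at its centre; x towards its frosted end, z up. To be left alone
- post0: fixed round buff kiln post, 40 mm diameter, 26 mm high, carrying one of the plates at its middle; origin at the centre of its underside
- post1: the other such fixed kiln post, carrying the other plate
- reader: fixed blue code-reading stand; origin on the bench below the window's centre, z up. Base 30 mm high, from x -60 to +140 mm and y -105 to +65 mm. At x = +122 mm an aluminium column 24 mm square, 150 mm high, with a black camera head on top, reaching 180 mm above the bench, looking down at the window (nothing of column or head nearer than x = +75 mm)
- window (a point): centre of the 44 mm square white lit window with orange border, in the top face of the stand's base, 30 mm above the bench; axes as the stand's (x from window to column). The dark sliding cover lies over it at the start
- cover (a joint): travel of the window's sliding cover, m: about 0 to 0.012 at the start (shut), 0.06 at its stop (fully open). It slides towards the stand's -y with about 2.5 N of friction and stays where it is left
- cover_fin (a point): centre of the yellow fin that moves the cover (56 x 56 x 4 mm): fin 36 mm along the stand's x, 12 mm thick along its y, top 71 mm, this point 53 mm and the cover's upper face 35 mm above the bench, 14 mm to the stand's -x side of the cover's middle. Axes as the stand's. Pinch it from above across its thickness
- crucible0_mid (a point): left-over white crucible, 52 mm wide, 42 mm high, on the pale brick at the far side; bystander, to be left alone
- crucible1_mid (a point): second white crucible, the same size, on the same brick; bystander, to be left alone
- lid_mid (a point): white crucible lid with a knob, 54 mm wide, 20 mm high, on the bench; bystander, to be left alone
- driver_grip (a point): screwdriver lying on the bench (point on its handle); bystander, to be left alone
- weight_mid (a point): brass weight, 32 mm wide, 43 mm high, on the bench; bystander, to be left alone
- can_mid (a point): red and white can, 60 mm wide, 190 mm high, on the bench; bystander, to be left alone
- jar_mid (a point): amber jar, 60 mm wide, 80 mm high, on the bench; bystander, to be left alone
Mind the look-alikes: they are no part of the job. Leave any blue or orange look-alike of the part that bears plate_up_mid alone.

How it is judged:
On the way, in this order (a step that is already met when the one before it is completed fails the run):
1. the window cover is slid fully open (value of joint cover above 0.05 m), for 0.2 s.
2. the label-up plate is lifted clear in the gripper (contact force between plate_up and the fingers above 1 N and height (world z) of plate_up_mid above 0.06 m and contact force between plate_up and reader below 0.1 N and contact force between plate_up and post0 below 0.1 N and contact force between plate_up and post1 below 0.1 N), for 0.2 s.
At the end, for the whole second after the job is handed in: Gripper alone holds the label-up plate still by its clear part: label within 15 mm sideways of the window centre, 35 to 95 mm above it, level within 0.2 rad, clear end 75 mm or more off on the side away from the column; cover open 50 mm or more; other plate moved under 20, bystanders under 30 mm (value of joint cover above 0.05 m and horizontal distance between label and window below 0.015 m and z of label in the frame of window between 0.035 and 0.095 m and x of clear_end in the frame of window below -0.075 m and angle between plate_up_mid's own z axis and vertical below 0.2 rad and contact force between plate_up and the fingers above 1 N and x of the grasp point in the frame of plate_up_mid below 0.01 m and contact force between plate_up and reader below 0.1 N and contact force between plate_up and post0 below 0.1 N and contact force between plate_up and post1 below 0.1 N and linear speed of plate_up below 0.02 m/s and distance of plate_down_mid from where it was at the start of the episode below 0.02 m and distance of each of crucible0_mid, crucible1_mid, lid_mid, driver_grip, weight_mid, can_mid, jar_mid from where it was at the start of the episode below 0.03 m); the arm keeps its last pose, push and grip.
It fails at once if the label-up plate is tipped by more than 0.6 rad (angle between plate_up_mid's own z axis and vertical above 0.6 rad).
It fails at once if the label-down plate is moved by more than 20 mm (distance of plate_down_mid from where it was at the start of the episode above 0.02 m).
It fails at once if a bystander is moved by more than 30 mm (distance of any of crucible0_mid, crucible1_mid, lid_mid, driver_grip, weight_mid, can_mid, jar_mid from where it was at the start of the episode above 0.03 m).
It also fails if it takes over 54 s, if anything falls off the work surface, if the arm or the gripper's body presses on something with over 40 N, if the wrist force passes 120 N, or if a joint passes its speed limit or range.

## Robot

A 6-joint arm with a two-finger parallel gripper is mounted at the origin on the work surface. World frame = base frame: x ahead of the robot, y to its left, z up, the work surface at z = 0. Lengths are in m, angles in rad, forces in N, time in s.
With the tool pointing down it reaches from about 0.25 to 0.8 m from the base axis. Payload 8.5 kg.
Tool frame: the origin (TCP) lies at the very end of the fingers, on their centre line; the grasp point (between the pads) lies 19 mm behind it; x points along the fingers, z is the direction in which the jaws open and shut, and the axes are right-handed (so a half turn about x gives the same grasp; the last joint's range is limited). The gripper opens to 85 mm and grips with 20 to 120 N. Pads are 22 mm wide; open, the fingers measure 114 mm over their backs; the gripper's body (76 mm by 85 mm) begins 54 mm behind the grasp point. The pads swing forward as they close: fully open they stand 13 mm farther back than shut.
Start: joints at [1.104, 0.238, -0.013, 1.319, 0, 1.571], TCP at [0.236, 0.469, 0.231] pointing down, gripper open.
Joint ranges: [-2.66, 2.66], [-1.03, 1.9], [-1.14, 1.46], [-1.82, 2.27], [-1.45, 1.34], [-3.14, 3.14]. Speed limits (rad/s): [2.22, 2.22, 2.79, 3.14, 3.14, 3.14].

## Interface

Orientations are given as a 3x3 rotation matrix whose columns are the frame's x, y, z axes.
In Python, from cell import bot gives the robot as it stands. Calls block until the motion is done:
- bot.move_to(position, orientation): joint-space move of the TCP to a pose.
- bot.move_l(position, rot=None, rate=0.15, max_force=None): straight line of the TCP; rot=None keeps the orientation; rate is the mean speed in m/s. With max_force (N) it stops when the force on the tool has changed by that much, and returns True; else False.
- bot.set_joints(angles): joint-space move.
- bot.gripper_to(opening, newtons=None): opening from 0.0 (shut) to 1.0 (fully open); newtons is the grip in N (None keeps the last); returns when the fingers have stopped.
- bot.sleep(seconds).
- bot.ik(position, orientation): joint angles nearest the present ones, or None.
- bot.sense(): the state.
- bot.read_camera(name): name is "scene" or "top" or "wrist"; returns a dict with "pixels" (480x640x3 uint8, red, green, blue), "mtx" (3x3 intrinsics, pixels), "k1" (the pictures are not rectified: a ray, as slopes to the right and down, at radius r is drawn at 1 + k1 r^2 times it, then the intrinsics apply), "R" (3x3) and "t" (3): a world point X has camera coordinates R X + t. Camera axes: x right, y down, z forward; pixel columns grow to the right and rows downward; lengths in m; the calibration is good to about 2 mm. A picture is of the moment at which its call begins. There is no depth.
A pose or a line that the arm cannot do raises bot.IKError and nothing moves.
- bot.close_job(): hands the job in, once; it reports no verdict.
The state is a dict: "t": time; "qpos": joint angles; "dq": joint speeds; "joint_efforts": joint torques, N m; "tool_pos": TCP position; "orientation": TCP orientation; "contact_force": force on the tool from outside, world axes, zero at the start; "wrist_torque": the same for the moment, N m; "gripper_width": opening from 0.0 (shut) to 1.0 (fully open).
Only numpy, scipy, OpenCV 4.12 (cv2) and the standard library are available. Lean on these libraries where they do the work, as an engineer would, in place of code of your own. Each camera call takes 0.05 s, during which the arm holds its last target. There are 200 camera calls.

## Working session

There is one attempt and no reset: what is moved stays moved. The work goes in short steps, each a Python script; the robot and the scene stay as the last script left them, time stands still between calls to the robot, and variables do not carry over. Pictures are saved under pics/ and viewed, about 8 in all and at most 12, crops included, and the job is handed in when it is done.

```bash
ls; mkdir -p pics; python3 - <<'E'
from cell import bot
import cv2,numpy as np
for n in ["scene","top"]:
    c=bot.read_camera(n); cv2.imwrite(f"pics/{n}0.png",c["pixels"][...,::-1]); np.savez(f"pics/{n}0.npz",**c)
    print(n,c["mtx"].tolist(),c["k1"],(-c["R"].T@c["t"]).round(3), c["R"].round(2).tolist())
s=bot.sense();print(s["t"],s["gripper_width"],s["orientation"])
E
```

```text
pics
scene [[433.3511340245789, 0.0, 329.16494952895516], [0.0, 433.3511340245789, 239.62212247326627], [0.0, 0.0, 1.0]] 0.01738813865266719 [1.242 0.036 0.542] [[0.07, 1.0, -0.0], [0.53, -0.04, -0.85], [-0.85, 0.06, -0.53]]
top [[592.3573900598986, 0.0, 321.8952853221004], [0.0, 592.3573900598986, 239.45418130591548], [0.0, 0.0, 1.0]] 0.016888070043805502 [0.391 0.115 1.454] [[0.01, -1.0, 0.01], [-1.0, -0.01, -0.09], [0.09, -0.01, -1.0]]
0.1 1.0003402703080906 [[-5.63702287e-04 -8.93031934e-01  4.49992941e-01]
 [-1.13955100e-03  4.49993294e-01  8.93031207e-01]
 [-9.99999192e-01 -9.38617274e-06 -1.27131768e-03]]
```

View pics/top0.png

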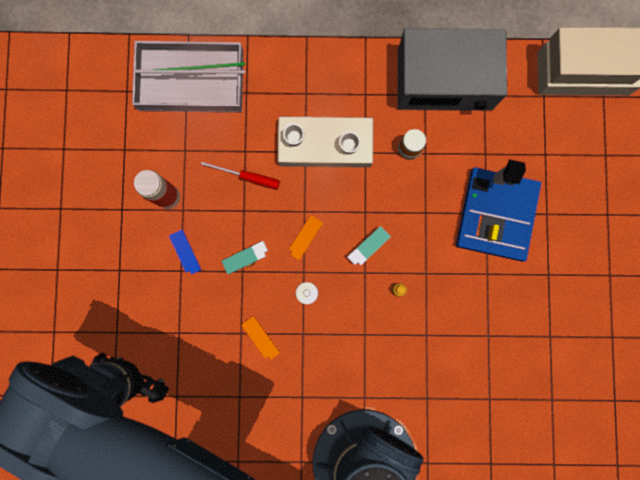

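View pics/scene0.png

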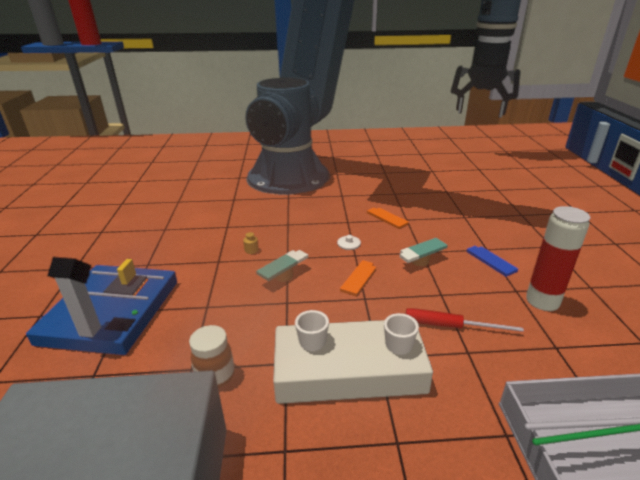

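```bash
cat > h.py <<'E'
import cv2,numpy as np
def load(n): return dict(np.load(f"pics/{n}.npz"))
def ray(c,uv):
    x,y=cv2.undistortPoints(np.array([[uv]],float),c["mtx"],np.array([float(c["k1"]),0,0,0,0]))[0,0]
    return -c["R"].T@c["t"], c["R"].T@np.array([x,y,1])
def plane(c,uv,z):
    o,d=ray(c,uv); return o+d*(z-o[2])/d[2]
def proj(c,X):
    return cv2.projectPoints(np.array(X,float).reshape(-1,3),cv2.Rodrigues(c["R"])[0],c["t"],c["mtx"],np.array([float(c["k1"]),0,0,0,0]))[0][:,0]
E
python3 - <<'E'
from h import *
c=load("top0");im=c["pixels"][...,::-1].copy()
def crop(x0,y0,w,h,s): return cv2.resize(im[y0:y0+h,x0:x0+w],None,fx=s,fy=s,interpolation=cv2.INTER_CUBIC)
a=crop(215,220,65,60,6);b=crop(340,220,65,60,6);r=crop(450,155,130,56*2,6)
r=cv2.resize(crop(450,155,100,112,6),(390,437)) if 0 else crop(452,160,95,105,4)
out=np.zeros((360+420,780,3),np.uint8)
out=np.vstack([np.hstack([a,b])[:, :780]]) 
cv2.imwrite("pics/plates.png",out);cv2.imwrite("pics/reader.png",crop(452,155,95,112,5))
hsv=cv2.cvtColor(im,cv2.COLOR_BGR2HSV)
# plates
g=cv2.inRange(hsv,(70,60,60),(95,255,255)); w=cv2.inRange(hsv,(0,0,170),(180,70,255))
for x0,x1 in((215,280),(340,405)):
    m=np.zeros_like(g);m[220:280,x0:x1]=255
    M=[cv2.moments(k&m,True) for k in(g,w)]
    both=cv2.morphologyEx((g|w)&m,cv2.MORPH_CLOSE,np.ones((3,3)))
    P=np.argwhere(both)[:,::-1].astype(np.float32)
    box=cv2.minAreaRect(P)
    print([ (q["m10"]/q["m00"],q["m01"]/q["m00"],q["m00"]) for q in M],box)
    for q in M: print(plane(c,(q["m10"]/q["m00"],q["m01"]/q["m00"]),.034).round(4))
    print("ctr",plane(c,box[0],.034).round(4)); 
    B=np.array([plane(c,p,.034) for p in cv2.boxPoints(box)]);print(np.linalg.norm(B-np.roll(B,1,0),axis=1).round(4))
E
```

```text
[(239.1596638655462, 260.04411764705884, 476.0), (259.21465968586386, 249.8062827225131, 191.0)] ((245.00001525878906, 257.5), (15.205260276794434, 46.06299591064453), 63.43495178222656)
[0.4743 0.3021 0.034 ]
[0.4994 0.2546 0.034 ]
ctr [0.4805 0.2883 0.034 ]
[0.0366 0.1099 0.0368 0.1097]
[(373.08167770419425, 242.1280353200883, 453.0), (356.96216216216214, 256.8324324324324, 185.0)] ((368.0, 246.5), (14.849242210388184, 44.547725677490234), 45.0)
[ 0.521  -0.0191  0.034 ]
[0.4851 0.0196 0.034 ]
ctr [ 0.5103 -0.0069  0.034 ]
[0.0356 0.108  0.0358 0.1078]
```

View pics/plates.png

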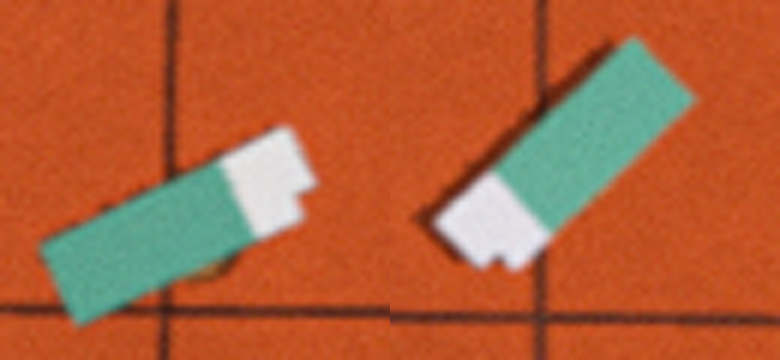

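View pics/reader.png

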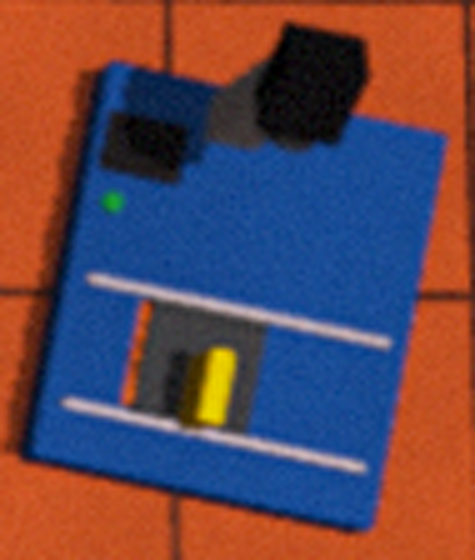

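The left plate has its frosted end pointing right and up, with the notch at its lower corner (crop ~(300,200)). That puts the notch on the RIGHT, so this is the label-up plate, at about (0.481, 0.288). The right plate's notch (~(500,262)) is on the left, so I'll leave it alone. The reader's base corners are near crop (112,62), (445,132), (370,530) and (25,455), and its fin is at ~(213,385).

```bash
cat >> h.py <<'E'
def Rdown(jaw): # tool x down, z along jaw (xy dir)
    z=np.array([jaw[0],jaw[1],0.]);z/=np.linalg.norm(z);x=np.array([0,0,-1.]);return np.column_stack([x,np.cross(z,x),z])
E
python3 - <<'E'
from h import *
from cell import bot
c=load("top0");im=c["pixels"][...,::-1].copy()
C=np.array([[112,62],[445,132],[370,530],[25,455]])/5.+[452,155]-.4
S=np.array([[.14,.065],[.14,-.105],[-.06,-.105],[-.06,.065]])
W=np.array([plane(c,p,.03)[:2] for p in C])
print(np.linalg.norm(W-np.roll(W,1,0),axis=1).round(3))
a,b=S-S.mean(0),W-W.mean(0)
th=np.arctan2((a[:,0]*b[:,1]-a[:,1]*b[:,0]).sum(),(a*b).sum())
R=np.array([[np.cos(th),-np.sin(th)],[np.sin(th),np.cos(th)]]);t=W.mean(0)-R@S.mean(0)
print("win",t,"th",th,"res",(W-(S@R.T+t)).round(4).tolist())
hsv=cv2.cvtColor(im,cv2.COLOR_BGR2HSV);y=cv2.inRange(hsv,(22,150,200),(35,255,255));y[:,:480]=0;y[:210]=0;y[260:]=0
M=cv2.moments(y,True);f=plane(c,(M["m10"]/M["m00"],M["m01"]/M["m00"]),.071)[:2];print(M["m00"],"fin",f,"in stand",R.T@(f-t))
s=bot.sense()
bot.move_l(s["tool_pos"]+[0,0,.1],rate=.3)
p=np.r_[t+R@[-.06,-.02],.30]
bot.move_to(p,Rdown(R[:,1]))
c=bot.read_camera("wrist");np.savez("pics/w1.npz",**c);cv2.imwrite("pics/w1.png",c["pixels"][...,::-1])
s=bot.sense();print(s["t"],s["qpos"],s["tool_pos"],-c["R"].T@c["t"],proj(c,[np.r_[t,.03],np.r_[f,.071]]))
E
```

```text
[0.199 0.165 0.199 0.169]
win [ 0.56025444 -0.29767367] th -0.21062813999019378 res [[-0.002, -0.0026], [0.0006, 0.0017], [0.0012, 0.0006], [0.0001, 0.0002]]
55.0 fin [ 0.5451565  -0.30203272] in stand [-0.01385291 -0.00741931]
3.5083 [-5.48416152e-01  3.31627253e-01  2.92165830e-01  1.53125062e+00
  1.26967726e-04 -3.38759228e-01] [ 0.49776184 -0.30405106  0.30006208] [ 0.41663797 -0.28735636  0.443441  ] [[332.18647031 241.61361779]
 [326.78014032 241.8848763 ]]
```

View pics/w1.png

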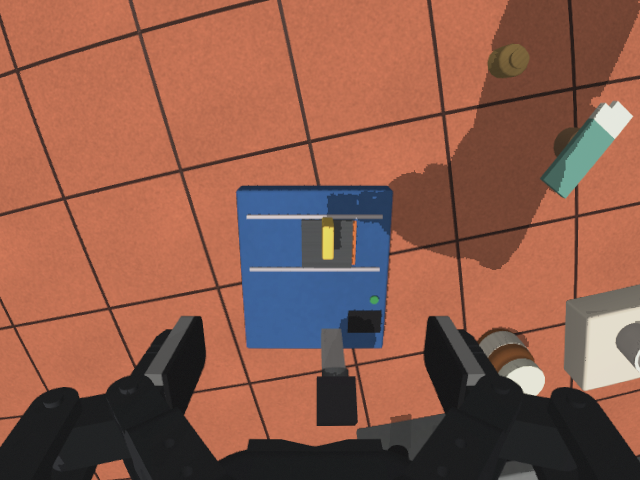

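The fin appears at (328,240) in the wrist view, within 2 px of my top-camera prediction. Its stand-x is −13.9 mm against the expected −14 mm, and the cover is at about 7 mm. Next I'll pinch the fin and slide it.

```bash
python3 - <<'E'
from h import *
from cell import bot
c=load("w1")
B=np.array([plane(c,p,.03)[:2] for p in[(382,348),(248,349),(238,190),(391,188)]])
print("wrist-corner",B.round(3).tolist())
t=np.array([.56025,-.29767]);th=-.2106
R=np.array([[np.cos(th),-np.sin(th)],[np.sin(th),np.cos(th)]])
print("in stand",((B-t)@R).round(4).tolist())
W=lambda x,y,z:np.r_[t+R@[x,y],z]
D=Rdown(R[:,1])
bot.gripper_to(.5)
bot.move_to(W(-.014,-.0074,.12),D)
print(bot.move_l(W(-.014,-.0074,.046),rate=.1,max_force=15))
bot.gripper_to(0,30)
s=bot.sense();print(s["gripper_width"],s["contact_force"],s["tool_pos"])
print("stop",bot.move_l(W(-.014,-.061,.046),rate=.06,max_force=20))
s=bot.sense();print(s["t"],s["contact_force"],(s["tool_pos"][:2]-t)@R)
bot.gripper_to(.5);bot.move_l(W(-.014,-.061,.12)if 0 else s["tool_pos"]+[0,0,.1],rate=.15)
bot.move_to(W(-.08,0,.30),D)
c=bot.read_camera("wrist");np.savez("pics/w2.npz",**c);cv2.imwrite("pics/w2.png",c["pixels"][130:370,180:460,::-1].repeat(2,0).repeat(2,1))
im=c["pixels"];hsv=cv2.cvtColor(im,cv2.COLOR_RGB2HSV)
m=cv2.inRange(hsv,(0,0,215),(180,50,255));print(bot.sense()["t"],proj(c,W(0,0,.03)))
n,l,st,ce=cv2.connectedComponentsWithStats(m)
for i in range(1,n):
    if st[i,4]>150: p=plane(c,ce[i],.03);print(st[i],ce[i],p.round(4),((p[:2]-t)@R).round(4))
E
```

```text
wrist-corner [[0.711, -0.264], [0.677, -0.428], [0.482, -0.385], [0.514, -0.224]]
in stand [[0.14, 0.0642], [0.1414, -0.1026], [-0.0586, -0.1019], [-0.0608, 0.0623]]
False
0.13579274382095893 [-0.45121369  1.86681682  6.19518683] [ 0.54541516 -0.30198376  0.04672537]
stop False
7.075 [1.11535291 6.32900077 6.9911406 ] [-0.0135847  -0.05962914]
9.1 [[315.06965765 259.28194053]]
[579 121  35  36 695] [595.8618705  137.84460432] [0.4879 0.026  0.03  ] [-0.1384  0.3014]
[ 296  242   39   37 1440] [314.98680556 259.9875    ] [ 0.5611 -0.2979  0.03  ] [ 0.0009 -0.0001]
[ 568  319   72   85 3246] [596.08995687 361.95779421] [0.7829 0.0356 0.03  ] [0.148  0.3724]
```

View pics/w2.png

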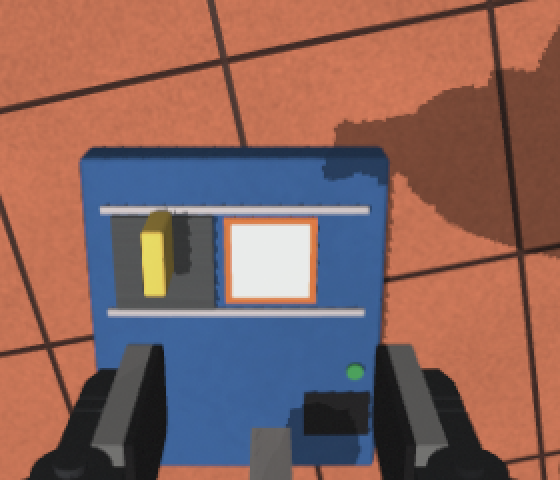

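The cover is open: the fin sits at stand y ≈ −60 mm, and the white window's centre measures within 1 mm of my stand estimate. Next I'll look at the plate from above and refine its pose.

```bash
python3 - <<'E'
from h import *
from cell import bot
u=np.array([.467,-.884]);u/=np.linalg.norm(u);v=np.array([-u[1],u[0]]);ctr=np.array([.4809,.2886])
bot.gripper_to(.75)
p=np.r_[ctr-u*.10,.28]
bot.move_to(p,Rdown(v))
c=bot.read_camera("wrist");np.savez("pics/w3.npz",**c);cv2.imwrite("pics/w3.png",c["pixels"][...,::-1])
s=bot.sense();print(s["t"],s["qpos"].round(2),proj(c,np.r_[ctr,.034]))
hsv=cv2.cvtColor(c["pixels"],cv2.COLOR_RGB2HSV)
uv=proj(c,np.r_[ctr,.034])[0].astype(int)
roi=np.zeros(hsv.shape[:2],np.uint8);cv2.circle(roi,tuple(map(int,uv)),90,255,-1)
g=cv2.inRange(hsv,(70,50,50),(95,255,255))&roi; w=cv2.inRange(hsv,(0,0,170),(180,70,255))&roi
for m in(g,w):
    k=max(cv2.findContours(m,cv2.RETR_EXTERNAL,cv2.CHAIN_APPROX_NONE)[0],key=cv2.contourArea)
    W=np.array([plane(c,q[0],.034)[:2] for q in k],np.float32);print(cv2.contourArea(k),cv2.minAreaRect(W),"proj on u/v",((W-ctr)@u).min(),((W-ctr)@u).max(),((W-ctr)@v).min(),((W-ctr)@v).max())
E
```

```text
11.8417 [ 0.71  0.32  0.22  1.47 -0.    1.8 ] [[314.67402138 282.63448604]]
2194.0 ((0.47521746158599854, 0.3036193549633026), (0.03584625571966171, 0.08166098594665527), 26.702783584594727) proj on u/v -0.05697305307654311 0.02500944644961423 -0.016377774077753194 0.020470651947605917
663.0 ((0.5000237226486206, 0.25303906202316284), (0.036187514662742615, 0.030814167112112045), 27.720033645629883) proj on u/v 0.024958880907550454 0.05582080011327064 -0.017803382394093105 0.01838980270994761
```

View pics/w3.png

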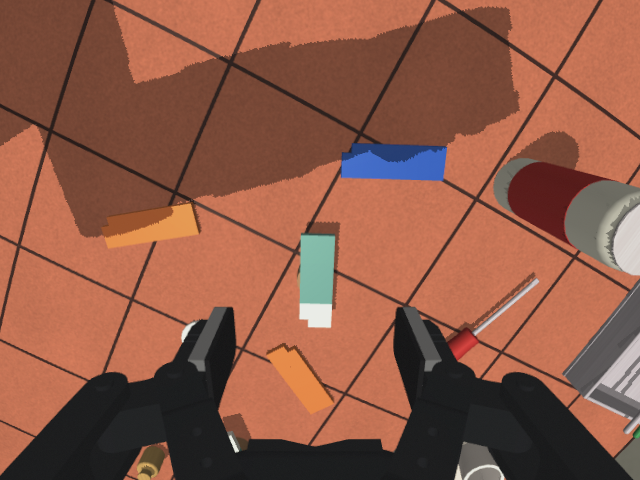

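In this view the plate's frosted end points down the image, with the notch at lower left (303,322). That again puts the notch on the right, so it's the correct plate. The sizes measure 36 × 112 mm and its centre is at (0.482, 0.2895).

```bash
python3 - <<'E'
from h import *
from cell import bot
a=np.deg2rad(-63.2);u=np.array([np.cos(a),np.sin(a)]);v=np.array([-u[1],u[0]]);ctr=np.array([.482,.2895])
g=ctr-u*.028
bot.move_to(np.r_[g,.12],Rdown(v))
print(bot.move_l(np.r_[g,.012],rate=.1,max_force=12))
bot.gripper_to(0,40)
s=bot.sense();print(s["gripper_width"]*85,s["contact_force"],s["tool_pos"],s["t"])
bot.move_l(np.r_[g,.16],rate=.1)
s=bot.sense();print(s["gripper_width"]*85,s["contact_force"],s["tool_pos"],s["t"])
c=bot.read_camera("wrist");np.savez("pics/w4.npz",**c);cv2.imwrite("pics/w4.png",c["pixels"][...,::-1])
c=bot.read_camera("scene");np.savez("pics/s4.npz",**c)
E
```

```text
False
34.84958485438499 [-0.73842314  0.18741658  5.03847469] [0.46970701 0.31472915 0.0126018 ] 14.1667
34.61433231338903 [ 0.14124374 -0.49750272 -1.34301512] [0.46911983 0.31434041 0.15939878] 15.8
```

View pics/w4.png

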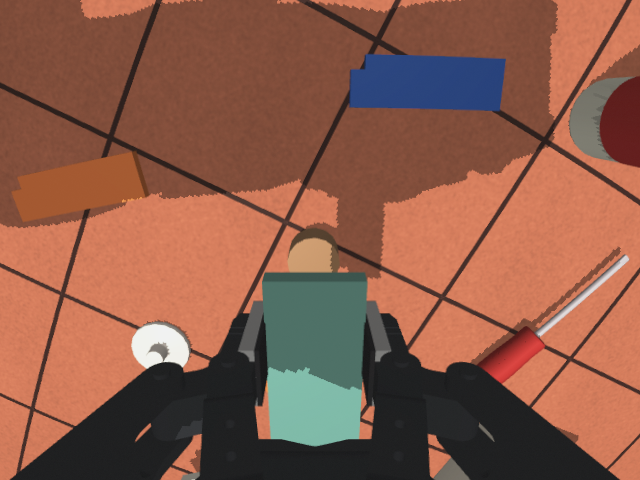

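The plate is held at 34.7 mm width (36 mm nominal) by its clear part, with the clear end edge at row ~281. I'll measure the actual grip offset from that edge, then carry the plate over.

```bash
python3 - <<'E'
from h import *
from cell import bot
c=load("w4");s=bot.sense();T=s["tool_pos"];O=s["orientation"]
E=[(O.T@(plane(c,q,T[2]+.0214)-T)) for q in[(264,281),(366,281)]];print("edge in tool",np.round(E,4),s["orientation"].round(3).tolist())
d=.055-abs(np.mean(E,0)[1]);print("grip offset",d)
if not .02<d<.036: d=.028
t=np.array([.5607,-.2978]);th=-.2106
R=np.array([[np.cos(th),-np.sin(th)],[np.sin(th),np.cos(th)]]);D=Rdown(R[:,1])
W=lambda x,y,z:np.r_[t+R@[x,y],z]
bot.move_l(T+[0,0,.05],rate=.15)
bot.move_to(W(-.04-d,0,.2),D)
bot.move_l(W(-.04-d,0,.0745),rate=.1)
bot.sleep(.5)
s=bot.sense();print(s["t"],s["gripper_width"]*85,s["contact_force"],s["tool_pos"],(s["tool_pos"][:2]-t)@R,s["qpos"].round(2))
for n in("top","scene","wrist"):
    c=bot.read_camera(n);np.savez(f"pics/{n}5.npz",**c)
    im=c["pixels"][...,::-1];L=proj(c,[W(0,0,.095),W(.015,-.0,.095),W(-.095,0,.095)]);print(n,L.round(1).tolist())
    if n!="wrist":
        x,y=L[0].astype(int);x=min(max(x,80),560);pc=cv2.resize(im[y-70:y+70,x-80:x+80],(400,350),interpolation=2)
        out=pc if n=="top" else np.hstack([out,pc])
cv2.imwrite("pics/fin5.png",out)
E
```

```text
edge in tool [[-0.0214  0.0262 -0.0175]
 [-0.0214  0.0261  0.0174]] [[-0.001, -0.451, 0.893], [-0.001, 0.893, 0.451], [-1.0, -0.0, -0.001]]
grip offset 0.028851704627732903
20.4333 34.80021772336646 [-0.31860208 -0.16237137 -0.93273404] [ 0.49337922 -0.28341627  0.07454625] [-6.88402398e-02 -7.24946017e-06] [-0.52  0.41 -0.19  0.98  0.   -0.31]
top [[496.1, 224.0], [497.3, 217.8], [488.1, 264.1]]
scene [[118.8, 257.3], [114.2, 262.0], [144.6, 230.8]]
wrist [[316.0, 478.5], [316.0, 501.4], [316.2, 280.8]]
```

View pics/fin5.png

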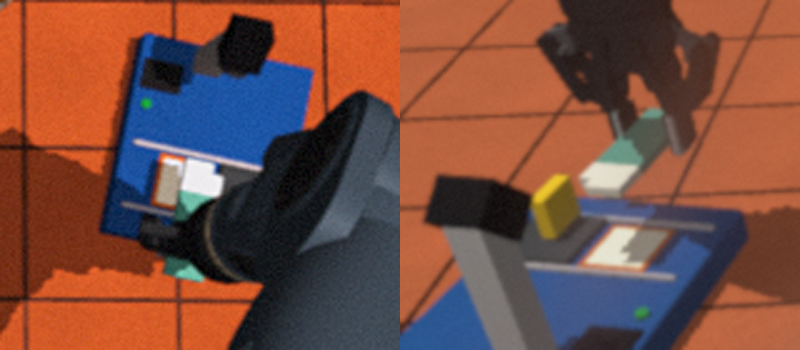

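In the top view the frosted end's centre is at (496,225), against (496.1,224.0) predicted for a spot 65 mm above the window. In the scene view it is at about (121,259), against (118.8,257.3). Both agree to within about 5 mm, and the plate looks level and clear of the stand. I'm handing the job in.

```bash
python3 - <<'E'
from cell import bot
s=bot.sense();print(s["t"],s["gripper_width"]*85,abs(s["dq"]).max())
bot.close_job()
E
```

```text
20.5833 35.234466467327714 0.0016470640667556062
the job is handed in; nothing more can be done
```

The job is handed in at about 20.6 s of the 54 s allowed, with the label-up plate held over the open window. `close_job()` gives no verdict, so the results below rest on my own checks.

- **Cover:** I pinched the yellow fin and slid it until it sat about 60 mm along its travel. A wrist picture afterwards showed the lit window fully uncovered, with its centre within 1 mm of my estimate.
- **Plate choice and grip:** The notch was on the right in both the top and wrist views, so I took that plate. It is held by its clear part, 29 mm behind its centre, and the fingers read about 35 mm across the 36 mm width. The arm was still when I handed in.
- **Final position:** The frosted end's centre is within about 1 pixel of the target in the top view and about 3 pixels in the scene view. That is roughly 5 mm or less from a point 65 mm above the window centre. The clear end points away from the column.
- **Not measured:** I judged that the plate is level from the wrist picture taken after the lift and the final pictures, not as an angle. I did not re-measure the other plate or the bystanders, but the gripper never worked near them.

None of the checks failed. The first corner measurements of the stand differed from its stated size by up to 5 mm, and the wrist-camera view of the window settled that.

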